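# Screw the filler plug into the glue tank

## Robot

A 6-joint arm with a two-finger parallel gripper is mounted at the origin on a cart in front of the work surface, level with it; the furniture and walls round the work are solid. World frame = base frame: x ahead of the robot, y to its left, z up, the work surface at z = 0. Lengths are in mm, angles in rad, forces in N, time in s.
With the tool pointing down it reaches from about 350 to 875 mm from the base axis. Payload 4.2 kg.
Tool frame: the origin (TCP) lies midway between the tips of the shut fingers; the grasp point (between the pads) lies 19 mm behind it; z points along the fingers, y is the line along which they close (so a half turn about z gives the same grasp; the last joint's range is limited). The gripper opens to 85 mm and grips with 20 to 120 N. Pads are 22 mm wide; open, the fingers measure 114 mm over their backs; the gripper's body (76 mm by 85 mm) begins 54 mm behind the grasp point. The pads swing forward as they close: fully open they stand 13 mm farther back than shut.
Start: joints at [1.582, 0.385, 0.008, 0, -1.194, -0.259], TCP at [153.263, 605.896, 231.312] pointing down, gripper open.
Joint ranges: [-3.14, 3.14], [-1.21, 2.06], [-1.07, 1.41], [-3.16, 2.05], [-2.99, -0.16], [-3.1, 3.1]. Speed limits (rad/s): [2.79, 2.79, 3.14, 3.14, 3.14, 3.14].

## Interface

Orientations are given as a unit quaternion [x, y, z, w].
In Python, from bench import read_state, get_image, job_done gives the robot as it stands.
- The arm moves only by the shell command python3 -m jog 'ROWS'. ROWS is JSON, a list of rows, each a list of 3 entries, a list of its own where there are three numbers: the shift along the world's x, y, z scaled (see below), then the turn, a rotation vector about the world's x, y, z scaled (see below), then the gripper's target within -1 to 1 (shut at 1, half-way at 0, fully open at -1). In form: [[[x, y, z], [wx, wy, wz], claw], ...]. A call has 1 to 20 rows; each row is the pose to reach, as a shift and turn from the pose commanded when the call began; what a row does not reach only later rows make up. The controller multiplies each number of a shift by 10 cm and each number of a turn by 120 degrees. A row lasts 1/10 s, in which the tool goes at most 50 mm and 8.59 degrees, less where a joint would pass 70% of its speed; a pose out of reach is approached as far as the arm can. A call with a number of a shift or a turn outside -1 to 1 is refused whole. A call with a gripper value outside its range is refused whole. The fingers move at their own pace and stop on an object; the grip force is fixed at half the most. Time passes only in rows, so rows that repeat a pose let the fingers close. It gives the time, the measured TCP pose, the force, the opening and the grip force at its end, in the units of the state.
- read_state(): the state, without advancing time (a new reading comes with each control period).
- get_image(name): name is "scene" or "top"; returns a dict with "frame" (420x560x3 uint8, red, green, blue), "range_z" (420x560 float32, mm along the optical axis (not along the pixel's ray), 0 where there is no reading), "fx", "fy", "cx", "cy" (pixels), "R" (3x3) and "t" (3): a world point X has camera coordinates R X + t. Camera axes: x right, y down, z forward; pixel columns grow to the right and rows downward; lengths in mm; the calibration is good to about 2 mm. A picture is of the moment at which its call begins.
- job_done(): hands the job in; it is judged then, once.
The state is a dict: "clock": time; "joints": joint angles; "joint_vel": joint speeds; "joint_efforts": joint torques, N m; "position": TCP position; "ee_rot": TCP orientation; "contact_force": force on the tool from outside, world axes, zero at the start; "wrist_torque": the same for the moment, N m; "gripper_width": finger opening in mm; "grasp_force": force on a finger pad.
Only numpy, scipy, OpenCV 4.12 (cv2) and the standard library are available. Lean on these libraries where they do the work, as an engineer would, in place of code of your own. Each camera call takes 0.05 s, during which the arm holds its last target. There are 200 camera calls.

## Task

Close the glue tank: pick up the square-headed steel plug, set it upright in the filler neck, and turn it back (anticlockwise seen from above) with hardly any pressure until it drops into the start of the thread. Then screw it in clockwise, never forcing it, until its shoulder is fully home on the rim of the neck, and let go. Leave the pencil, the wax tin, the sanding block and the tape roll where they are.

Things in the scene. Friction and masses are not known exactly. Their poses are not given: they have to be found in the camera images.
- plug: Loose steel screw plug, 60 mm tall, about 0.3 kg, standing upright on its nose. Origin: centre of its underside, z up its axis. Shank 27 mm diameter from 0 to 27 mm (lowest 4 mm tapered); shoulder disc 56 mm diameter from 27 to 32 mm; square head 28 x 28 mm from 32 to 60 mm, its sides square to the plug's x and y axes.
- plug_shoulder (a point): On the plug's axis at the underside of the shoulder disc, 27 mm above the plug's origin; axes as the plug's.
- plug_pins (a point): On the plug's axis, 7.8 mm above its origin, level with three round radial pins, 5 mm thick, that reach out to 19 mm radius at 0, 120 and 240 degrees from the plug's x axis: they run in the thread.
- glue_tank: Fixed grey steel tank 132 x 112 x 66 mm (x, y, z) with a steel filler neck on top. Origin: centre of its underside.
- neck_rim (a point): Centre of the neck's rim, 96 mm above the bench, 25 mm from the tank's centre towards its -x side. Neck 58 mm outside, bore 41 mm, 30 mm deep. A plug put in anyhow stops with its shoulder about 12.5 mm above the rim; dropped into the thread start, about 3 mm above; fully home, on the rim. Over 100 N between plug and tank (some 1 N m of turning) spoils it.
- thread_top (a point): Centre of the thread's flat top face, 9 mm below the rim. Right-handed thread with three openings 120 degrees apart, facing an unknown way (not tied to the tank's yaw), 10 degrees wider than a pin. Turned anticlockwise, at most 110 degrees, the pins drop in; a wall ends the opening, so turning on anticlockwise jams. A 3 mm lip on the face stops clockwise turning before the drop.
- seal (a joint): Sprung sealing ring in the rim, 51 mm outside: 0 = standing 3 mm proud of the rim, 0.003 = pressed flush (m, down positive). About 3 N per mm. After the drop, 65 to 95 degrees clockwise draws the shoulder down against it onto the rim (10 degrees more jams), about 4.5 mm per radian; the thread then holds by its own friction.
- carpenter_pencil: Flat pencil 15 x 186 x 9 mm lying on the bench, a bystander. Origin: centre of its underside.
- wax_tin: Round tin 78 mm diameter, 34 mm tall, a bystander. Origin: centre of its underside.
- sanding_block: Block 70 x 110 x 31 mm, a bystander. Origin: centre of its underside.
- masking_tape: Roll of tape lying flat, 104 mm diameter, 25 mm tall, a bystander. Origin: centre of its underside.
There are look-alikes about, which are no part of the job. Leave any blue or purple look-alike of the plug alone.

How it is judged:
By the outcome, as a careful person would: the job done as asked, in the order asked, and still so for the second after the job is handed in, with the robot touching nothing.
It also fails if it takes over 69 s, if anything falls off the work surface, if the arm or the gripper's body presses on something with over 40 N, if the wrist force passes 120 N, or if a joint passes its speed limit or range.

## Working session

There is one attempt and no reset: what is moved stays moved. The work goes in short steps, Python scripts to look and compute and a shell command to move; the robot and the scene stay as the last step left them, time stands still between calls to the robot, and variables do not carry over. Pictures are saved under pics/ and viewed, at most 10 in all, crops included, and the job is handed in when it is done.

```bash
mkdir -p pics; python3 - <<'E'
from bench import *
import cv2,numpy as np
s=read_state();print({k:np.round(v,3).tolist() for k,v in s.items()})
for n in("scene","top"):
    d=get_image(n);cv2.imwrite(f"pics/{n}0.png",d["frame"][:,:,::-1]);print(n,d["fx"],d["cx"],d["cy"],np.round(d["R"],3).tolist(),np.round(d["t"],1))
E
```

```text
{'clock': 0.0, 'joints': [1.582, 0.386, 0.007, -0.001, -1.194, -0.259], 'joint_vel': [-0.0, -0.001, -0.001, 0.001, 0.001, -0.0], 'joint_efforts': [-0.001, -39.229, 18.84, 4.186, -0.005, -0.0], 'position': [153.151, 605.331, 230.2], 'ee_rot': [0.992, -0.124, -0.0, 0.001], 'contact_force': [-0.431, -0.278, 0.157], 'wrist_torque': [-0.024, 0.009, 0.02], 'grasp_force': 0.0, 'gripper_width': 85.419}
scene 412.1673287489524 283.79238548533385 209.05920653685934 [[-0.831, -0.556, 0.006], [-0.426, 0.63, -0.649], [0.357, -0.542, -0.761]] [377.3 388.5 644.2]
top 477.6808379192014 281.47496751726885 211.93142791012704 [[-0.026, -1.0, -0.005], [-0.995, 0.026, -0.093], [0.093, 0.003, -0.996]] [-132.2  563.2  910.6]
```

View pics/scene0.png

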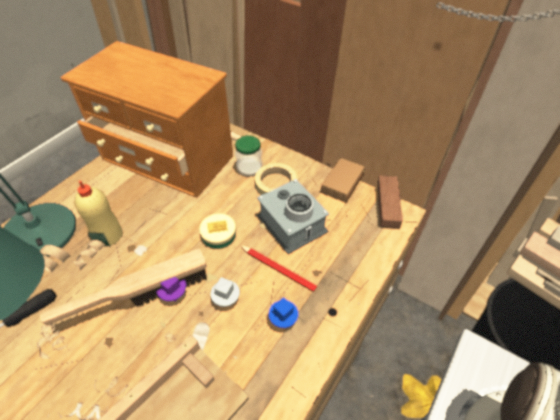

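View pics/top0.png

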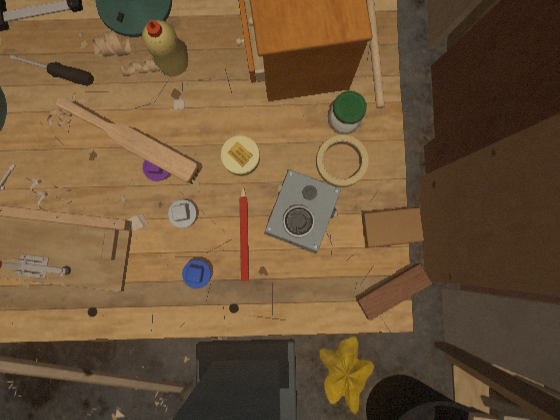

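Scene view: the silver square-headed plug is at (225,290), blue look-alike at (283,313), purple at (171,288), and the tank neck at (299,207). In the top view these are (182,213), (197,273), (155,168) and (298,221). Only the silver one is bare steel, so it fits the description. I'll confirm this in one enlarged crop and measure.

```bash
cat >h.py <<'E'
from bench import *
import cv2,numpy as np
def ray(d,u,v,z):
    R,t=np.array(d["R"]),np.array(d["t"]);c=-R.T@t
    r=R.T@np.array([(u-d["cx"])/d["fx"],(v-d["cy"])/d["fy"],1]);return c+r*(z-c[2])/r[2]
def proj(d,X):
    p=np.array(d["R"])@X+d["t"];return d["fx"]*p[0]/p[2]+d["cx"],d["fy"]*p[1]/p[2]+d["cy"]
def pts(d):
    v,u=np.mgrid[:420,:560];Z=d["range_z"];P=np.stack([(u-d["cx"])/d["fx"]*Z,(v-d["cy"])/d["fy"]*Z,Z],-1)
    return (P-d["t"])@np.array(d["R"])
def crop(d,u,v,w,h,k):
    return cv2.resize(d["frame"][v-h:v+h,u-w:u+w,::-1],None,fx=k,fy=k,interpolation=cv2.INTER_CUBIC)
E
python3 - <<'E'
from h import *
t=get_image("top");s=get_image("scene")
a=crop(t,182,213,25,35,8);b=crop(s,225,290,25,35,8)
cv2.imwrite("pics/c1.png",np.hstack([a,b]))
for n,d,c in(("top",t,[(182,213),(298,221)]),("scene",s,[(225,290),(299,207)])):
    P=pts(d)
    for (u,v),zs in zip(c,[((54,66),(20,40)),((88,102),(60,72))]):
        m=np.zeros((420,560),bool);m[v-35:v+35,u-35:u+35]=1
        for lo,hi in zs:
            q=m&(P[...,2]>lo)&(P[...,2]<hi)&(d["range_z"]>0);Q=P[q][:,:2].astype(np.float32)
            if len(Q)>5:
                e=cv2.minEnclosingCircle(Q);print(n,(u,v),(lo,hi),len(Q),P[q].mean(0).round(1),"rect",np.round(np.hstack(cv2.minAreaRect(Q)),1),"circ",np.round(np.hstack(e),1))
E
```

```text
top (182, 213) (54, 66) 243 [567.7  45.2  60.7] rect [586.9  45.4  32.2  81.6  85.6] circ [586.6  40.9  42.4]
top (182, 213) (20, 40) 427 [566.9  48.6  32.7] rect [585.6  66.1  96.4  98.9  85.8] circ [587.9  71.7  62.8]
top (298, 221) (88, 102) 483 [ 536.8 -176.8   96.3] rect [ 536.8 -177.3   56.2   56.4   88.2] circ [ 536.9 -177.3   28.8]
top (298, 221) (60, 72) 2503 [ 552.4 -185.9   67.1] rect [ 558.8 -186.2  106.   123.3   67.7] circ [ 554.  -184.3   75.9]
scene (225, 290) (54, 66) 415 [596.6  44.2  60.2] rect [598.9  45.5  37.7 112.8  80.4] circ [599.1  46.3  56.5]
scene (225, 290) (20, 40) 433 [567.1  56.   30.6] rect [573.7  58.2  87.6 116.2  50. ] circ [583.9  71.   60.2]
scene (299, 207) (88, 102) 320 [ 532.5 -172.6   94.8] rect [ 534.1 -173.9   56.5   55.2   30.7] circ [ 534.  -174.6   29.3]
scene (299, 207) (60, 72) 1544 [ 556.2 -179.4   65.3] rect [ 557.3 -185.4  106.2  128.1   67. ] circ [ 556.6 -185.4   80.9]
```

View pics/c1.png

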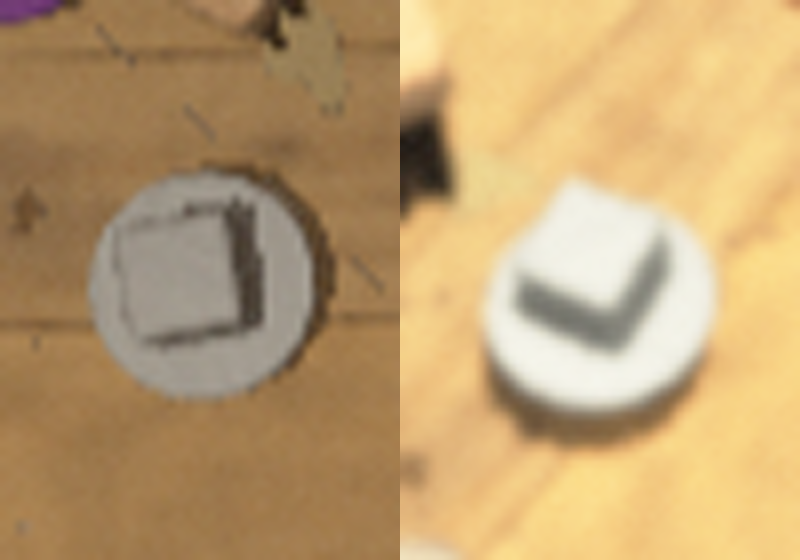

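The crop shows the bare steel plug standing upright, with its square head at about (179,213) in the top view, tilted about 8°. Neither the blue nor the purple look-alike is this one. I'll tighten the measurement.

```bash
python3 - <<'E'
from h import *
for n,c in(("top",(182,213)),("scene",(225,290))):
    d=get_image(n);P=pts(d)
    for lo,hi in((55,66),(28,36)):
        m=(np.hypot(P[...,0]-567,P[...,1]-45)<36)&(P[...,2]>lo)&(P[...,2]<hi)
        k,l,st,ce=cv2.connectedComponentsWithStats(m.astype(np.uint8));i=1+st[1:,4].argmax();m=l==i
        Q=P[m][:,:2].astype(np.float32);print(n,lo,len(Q),P[m].mean(0).round(1),np.round(np.hstack(cv2.minAreaRect(Q)),1),np.round(np.hstack(cv2.minEnclosingCircle(Q)),1),ce[i].round(1))
E
```

```text
top 55 217 [562.1  46.9  60.6] [562.2  47.2  27.6  27.9   8. ] [563.2  47.8  18.3] [178.9 211.6]
top 28 365 [561.3  44.3  32.8] [561.9  47.4  54.8  54.7  22.5] [562.2  47.5  28. ] [183.4 213.3]
scene 55 194 [558.6  49.6  58.5] [559.6  48.8  27.9  26.9  10.7] [559.2  49.2  17.9] [222.8 285.7]
scene 28 304 [552.3  54.7  30.9] [557.1  50.4  54.7  48.9  53.2] [559.5  48.9  27.7] [225.2 296.7]
```

```bash

python3 -m jog '[[[0.34,-0.47,0],[0,0,-0.047],-0.3],[[0.68,-0.93,0],[0,0,-0.093],-0.3],[[0.68,-0.93,0],[0,0,-0.093],-0.3]]'
python3 -m jog '[[[0.34,-0.47,0],[0,0,-0.047],-0.3],[[0.68,-0.93,0],[0,0,-0.093],-0.3],[[0.68,-0.93,0],[0,0,-0.093],-0.3]]'
python3 -c "
from h import *;print(np.round(read_state()['joints'],3))"
```

```text
clock: 0.6
position: [222.7, 509.6, 231.5]
ee_rot: [0.975, -0.221, -0.0, 0.001]
contact_force: [0.6, 0.9, 1.0]
gripper_width: 55.6
grasp_force: 0.0
clock: 0.9
position: [290.6, 416.9, 231.6]
ee_rot: [0.949, -0.315, -0.0, 0.0]
contact_force: [-0.1, 0.5, 0.3]
gripper_width: 55.6
grasp_force: 0.0
[ 1.282  0.185 -0.272 -0.    -1.113 -0.352]
```

```bash

for i in 1 2 3; do :; done
python3 -m jog '[[[0.34,-0.47,0],[0,0,-0.047],-0.3],[[0.68,-0.93,0],[0,0,-0.093],-0.3],[[0.68,-0.93,0],[0,0,-0.093],-0.3]]' >/dev/null
python3 -m jog '[[[0.34,-0.47,0],[0,0,-0.047],-0.3],[[0.68,-0.93,0],[0,0,-0.093],-0.3],[[0.68,-0.93,0],[0,0,-0.093],-0.3]]' >/dev/null
python3 -m jog '[[[0.34,-0.47,0],[0,0,-0.047],-0.3],[[0.68,-0.93,0],[0,0,-0.093],-0.3],[[0.68,-0.93,0],[0,0,-0.093],-0.3]]' >/dev/null
python3 -m jog '[[[0.34,-0.46,-0.3],[0,0,-0.047],-0.3],[[0.68,-0.93,-0.8],[0,0,-0.093],-0.3],[[0.68,-0.93,-1],[0,0,-0.093],-0.3],[[0.68,-0.93,-1],[0,0,-0.093],-0.3]]'
python3 - <<'E'
from h import *
s=read_state();print(np.round(s["joints"],3),np.round(s["wrist_torque"],3))
t=get_image("top");c=get_image("scene")
cv2.imwrite("pics/c2.png",np.hstack([crop(t,182,200,50,60,4),crop(c,225,270,50,60,4)]))
E
```

```text
clock: 2.2
position: [559.7, 45.4, 125.6]
ee_rot: [0.759, -0.652, -0.003, 0.004]
contact_force: [-1.0, -0.5, -0.5]
gripper_width: 55.5
grasp_force: 0.0
[ 0.369  0.382 -0.286 -0.002 -0.913 -0.217] [-0.01   0.118  0.002]
```

View pics/c2.png

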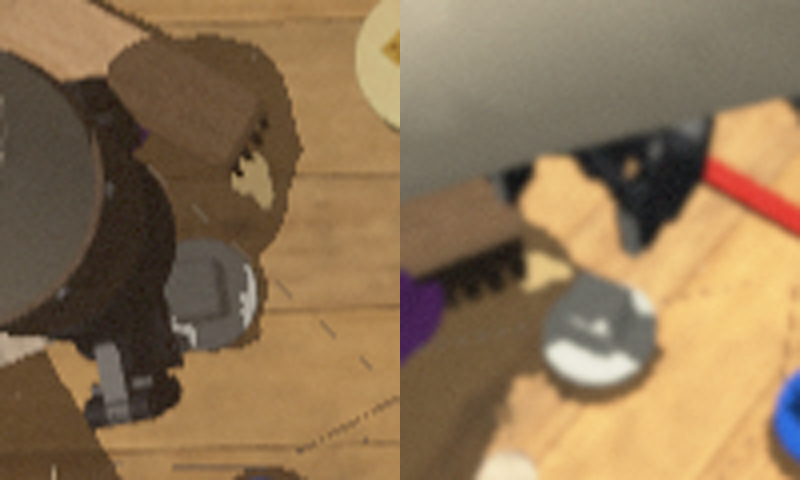

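The gripper sits over the plug at crop-left (210,290). The brush end is nearby at about pixel (186,180), so I'll check its clearance and the settled pose.

```bash
python3 - <<'E'
from h import *
s=read_state();print(s["clock"],np.round(s["position"],1),np.round(s["ee_rot"],3))
t=get_image("top");P=pts(t).reshape(-1,3)
import itertools
u=np.tile(np.arange(560),420);v=np.repeat(np.arange(420),560)
m=(P[:,2]>12)&(P[:,2]<90)&(u>178)&(u<215)&(v<195)&(v>150)&(P[:,0]<680)
Q=P[m];i=Q[:,0].argmin();print(len(Q),Q[i].round(0),[ (y,Q[abs(Q[:,1]-y)<4][:,[0,2]].min(0).round(0).tolist()) for y in (10,20,30,40,50,60) if (abs(Q[:,1]-y)<4).any()])
s=read_state();print(s["clock"],np.round(s["position"],1))
E
```

```text
2.3 [561.3  47.6 129.9] [ 0.759 -0.651 -0.001  0.001]
395 [621.  34.  57.] [(10, [646.0, 50.0]), (20, [630.0, 13.0]), (30, [621.0, 14.0]), (40, [622.0, 55.0]), (50, [628.0, 49.0])]
2.35 [562.   48.5 131.6]
```

```bash

python3 -m jog '[[[0,0,-0.2],[0,0,0],-0.1],[[0,0,-0.5],[0,0,0],-0.1],[[0,0,-0.8],[0,0,0],-0.1],[[0,0,-0.96],[0,0,0],-0.1],[[0,0,-0.96],[0,0,0],-0.1],[[0,0,-0.96],[0,0,0],-0.1]]'
python3 -m jog '[[[0,0,0],[0,0,0],0.3],[[0,0,0],[0,0,0],1],[[0,0,0],[0,0,0],1],[[0,0,0],[0,0,0],1],[[0,0,0],[0,0,0],1]]'
```

```text
clock: 2.95
position: [562.6, 49.4, 37.4]
ee_rot: [0.76, -0.65, 0.001, -0.002]
contact_force: [0.6, 0.6, 0.5]
gripper_width: 46.9
grasp_force: 0.0
clock: 3.45
position: [562.5, 48.7, 37.6]
ee_rot: [0.76, -0.65, 0.001, -0.002]
contact_force: [-2.1, 1.2, 7.6]
gripper_width: 26.8
grasp_force: 59.2
```

```bash

python3 -m jog '[[[0,0,0.2],[0,0,0],1],[[0,0,0.6],[0,0,0],1],[[0,0,1],[0,0,0],1],[[0,0,1],[0,0,0],1]]'
python3 -m jog '[[[-0.04,-0.35,0.3],[0,0,0],1],[[-0.08,-0.75,0.3],[0,0,0],1],[[-0.08,-0.75,0.3],[0,0,0],1]]' >/dev/null
python3 -m jog '[[[-0.04,-0.35,0],[0,0,0],1],[[-0.08,-0.75,0],[0,0,0],1],[[-0.08,-0.75,0],[0,0,0],1]]' >/dev/null
python3 -m jog '[[[-0.04,-0.35,0],[0,0,0],1],[[-0.09,-0.74,0],[0,0,0],1],[[-0.09,-0.74,0],[0,0,0],1],[[-0.09,-0.74,0],[0,0,0],1]]'
python3 - <<'E'
from h import *
t=get_image("top");c=get_image("scene");P=pts(c)
u,v=map(int,proj(c,np.array([535,-175,125])));print(u,v)
m=(np.hypot(P[...,0]-535,P[...,1]+175)<80)&(P[...,2]>20)
cv2.imwrite("pics/c3.png",np.hstack([crop(t,298,211,50,60,4),crop(c,299,190,50,60,4)]))
s=read_state();print(np.round(s["position"],1),np.round(s["ee_rot"],3))
E
```

```text
clock: 3.85
position: [565.1, 48.9, 141.9]
ee_rot: [0.76, -0.65, 0.004, -0.006]
contact_force: [1.0, -0.1, -1.8]
gripper_width: 26.8
grasp_force: 60.2
clock: 4.85
position: [535.6, -176.2, 164.3]
ee_rot: [0.759, -0.651, -0.001, 0.0]
contact_force: [-0.5, 1.4, -2.6]
gripper_width: 26.7
grasp_force: 60.1
298 193
[ 536.1 -175.2  164.8] [ 0.76 -0.65 -0.    0.  ]
```

View pics/c3.png

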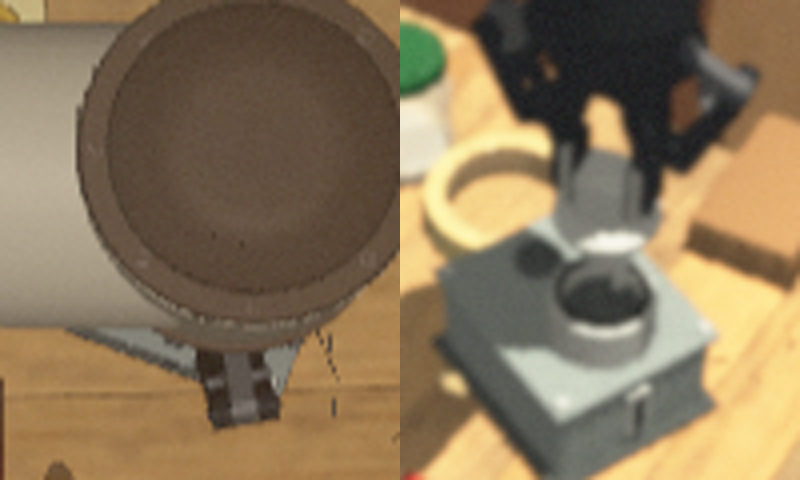

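The scene view shows the plug held upright above the neck, with its shoulder disc at crop (608,215) and the neck at (602,290). The top view is blocked by the wrist. I'll measure the disc against the neck in this one camera.

```bash
cat >m.py <<'E'
from h import *
from scipy.optimize import least_squares
c=get_image("scene");P=pts(c);s=read_state()
def fit(z,r,ctr,lo,hi,front):
    m=((np.hypot(P[...,0]-ctr[0],P[...,1]-ctr[1])<r+8)&(P[...,2]>lo)&(P[...,2]<hi)).astype(np.uint8)
    k,l,st,_=cv2.connectedComponentsWithStats(m);m=(l==1+st[1:,4].argmax()).astype(np.uint8)
    cn=max(cv2.findContours(m,0,cv2.CHAIN_APPROX_NONE)[0],key=len)[:,0]
    X=np.array([ray(c,u,v,z)[:2] for u,v in cn])
    C=-np.array(c["R"]).T@c["t"];d=C[:2]-ctr;d/=np.hypot(*d)
    X=X[((X-ctr)@d)>front]
    f=least_squares(lambda q:np.hypot(X[:,0]-q[0],X[:,1]-q[1])-r+.7,ctr,loss="soft_l1")
    return len(X),f.x.round(1),np.abs(f.fun).mean().round(2),P[m>0].mean(0).round(1)
if __name__=="__main__":
    print(np.round(s["position"],1))
    z=s["position"][2]-35.3+32
    for a in (-8,0,8): print("disc",fit(z,28,np.array([534,-174.]),z-4,z+4,a),z)
    for a in (-20,0): print("rim",fit(96,29,np.array([534,-174.]),90,101,a))
E
python3 m.py
```

```text
[ 536.3 -175.1  164.9]
disc (102, array([ 534.5, -178.4]), np.float64(4.62), array([ 526.8, -163.3,  159.4])) 161.64329411805488
disc (96, array([ 534.4, -178.3]), np.float64(4.6), array([ 526.8, -163.3,  159.4])) 161.64329411805488
disc (73, array([ 534.5, -176.4]), np.float64(4.44), array([ 526.8, -163.3,  159.4])) 161.64329411805488
rim (104, array([ 532.7, -172.6]), np.float64(4.6), array([ 531.1, -169.8,   95.3]))
rim (61, array([ 534. , -175.1]), np.float64(3.94), array([ 531.1, -169.8,   95.3]))
```

```bash
sed -i 's/^    cn=max(.*/&\n    cn=cv2.convexHull(cn)[:,0]/' m.py; python3 m.py
```

```text
[ 536.4 -175.   165.1]
disc (13, array([ 532.4, -171.2]), np.float64(0.4), array([ 528.1, -162.2,  159.6])) 161.7961187802427
disc (11, array([ 532.4, -171.2]), np.float64(0.31), array([ 528.1, -162.2,  159.6])) 161.7961187802427
disc (9, array([ 532.4, -171.2]), np.float64(0.22), array([ 528.1, -162.2,  159.6])) 161.7961187802427
rim (10, array([ 532.1, -172.1]), np.float64(0.75), array([ 531. , -170. ,   95.2]))
rim (7, array([ 532. , -171.6]), np.float64(0.4), array([ 531. , -170. ,   95.2]))
```

```bash

python3 -m jog '[[[0,-0.005,-0.15],[0,0,0],1],[[0,-0.005,-0.3],[0,0,0],1],[[0,-0.005,-0.36],[0,0,0],1],[[0,-0.005,-0.4],[0,0,0],1],[[0,-0.005,-0.43],[0,0,0],1],[[0,-0.005,-0.43],[0,0,0],1]]'
python3 -c "
from h import *;s=read_state();print(np.round(s['joints'],3),np.round(s['wrist_torque'],3))"
python3 m.py
```

```text
clock: 5.65
position: [536.5, -176.4, 122.4]
ee_rot: [0.76, -0.65, 0.0, -0.0]
contact_force: [-0.8, -0.0, -2.2]
gripper_width: 26.8
grasp_force: 60.1
[-0.031  0.386 -0.29   0.    -0.895  0.185] [ 0.045 -0.001  0.052]
[ 536.6 -176.5  122.7]
disc (10, array([ 531.7, -173.3]), np.float64(1.58), array([ 526.2, -163.9,  117.2])) 119.37880847910148
disc (8, array([ 532. , -173.5]), np.float64(0.91), array([ 526.2, -163.9,  117.2])) 119.37880847910148
disc (8, array([ 532. , -173.5]), np.float64(0.91), array([ 526.2, -163.9,  117.2])) 119.37880847910148
rim (14, array([ 532.6, -171.8]), np.float64(0.39), array([ 526., -161.,   95.]))
rim (12, array([ 532.5, -171.7]), np.float64(0.34), array([ 526., -161.,   95.]))
```

```bash

for i in 1 ; do
python3 -m jog '[[[0,0,-0.01],[0,0,0],1],[[0,0,-0.02],[0,0,0],1],[[0,0,-0.03],[0,0,0],1],[[0,0,-0.03],[0,0,0],1]]'|egrep 'pos|force'
python3 -m jog '[[[0,0,-0.01],[0,0,0],1],[[0,0,-0.01],[0,0,0],1]]'|egrep 'pos|force'
python3 -m jog '[[[0,0,-0.01],[0,0,0],1],[[0,0,-0.01],[0,0,0],1]]'|egrep 'pos|force'
done
```

```text
position: [536.8, -176.7, 120.5]
contact_force: [-2.4, 1.9, 4.0]
grasp_force: 61.1
position: [536.9, -176.7, 120.1]
contact_force: [-2.1, 2.7, 6.9]
grasp_force: 61.7
position: [537.0, -176.7, 119.7]
contact_force: [-2.3, 3.4, 10.6]
grasp_force: 62.1
```

```bash
cat >chk.py <<'E'
from h import *
import sys
s=read_state();f=s["contact_force"];w=s["wrist_torque"];q=s["ee_rot"]
print(round(s["clock"],2),"p",np.round(s["position"],1),"F",np.round(f,1),"T",np.round(w,2),"yaw",round(np.degrees(2*np.arctan2(q[1],q[0])),1),"w",round(s["gripper_width"],1))
sys.exit(f[2]<float(sys.argv[1]) or abs(w[2])>0.35)
E
python3 -m jog '[[[-0.005,0.01,0.015],[0,0,0],1],[[-0.005,0.01,0.015],[0,0,0],1],[[-0.005,0.01,0.015],[0,0,0],1]]' >/dev/null; python3 chk.py -1
python3 -m jog '[[[0,0,0],[0,0,0.033],1],[[0,0,0],[0,0,0.033],1]]' >/dev/null; python3 chk.py -0.5
```

```text
6.8 p [ 536.8 -176.1  120.1] F [-1.2 -0.9  6.9] T [-0.29  0.29 -0.09] yaw -81.1 w 26.7
7.0 p [ 536.7 -176.2  120.5] F [-1.2 -1.2  9.3] T [-0.11  0.68 -0.18] yaw -77.1 w 26.8False
False
```

```bash

python3 -m jog '[[[0,0,0.01],[0,0,0],1],[[0,0,0.01],[0,0,0],1]]' >/dev/null; python3 chk.py -1
python3 -m jog '[[[0,0,0],[0,0,0.033],1],[[0,0,0],[0,0,0.033],1]]' >/dev/null; python3 chk.py -0.5
```

```text
7.2 p [ 536.7 -176.2  121. ] F [-1.  -1.8  8.1] T [-0.41  0.29 -0.17] yaw -77.2 w 26.9
7.4 p [ 537.4 -176.3  121.5] F [0.9 0.1 7.8] T [-0.31 -0.01  0.01] yaw -73.1 w 27.1False
False
```

```bash

python3 -m jog '[[[0,0,0.015],[0,0,0],1],[[0,0,0.015],[0,0,0],1],[[0,0,0.015],[0,0,0],1]]' >/dev/null; python3 chk.py -1
python3 -m jog '[[[0,0,0],[0,0,0.033],1],[[0,0,0],[0,0,0.033],1]]' >/dev/null; python3 chk.py -1.2 &&
python3 -m jog '[[[0,0,0],[0,0,0.033],1],[[0,0,0],[0,0,0.033],1]]' >/dev/null; python3 chk.py -1.2
python3 - <<'E'
from h import *
c=get_image("scene")
cv2.imwrite("pics/c4.png",crop(c,299,198,45,45,8)[:600])
E
python3 m.py
```

```text
7.7 p [ 537.  -175.8  121.8] F [ 2.  -1.3  3.9] T [-0.4  -0.76  0.03] yaw -73.2 w 27.2
7.9 p [ 536.3 -175.5  121.6] F [1.7 1.6 4.6] T [ 0.09 -0.4   0.09] yaw -69.2 w 26.9
7.9 p [ 536.3 -175.5  121.6] F [1.7 1.6 4.6] T [ 0.09 -0.4   0.09] yaw -69.2 w 26.9
[ 536.2 -175.4  121.6]
disc (10, array([ 532.6, -172.3]), np.float64(0.73), array([ 527.2, -163.6,  116.1])) 118.27964572307292
disc (8, array([ 532.8, -172.5]), np.float64(0.66), array([ 527.2, -163.6,  116.1])) 118.27964572307292
disc (6, array([ 532.6, -172.5]), np.float64(0.65), array([ 527.2, -163.6,  116.1])) 118.27964572307292
rim (11, array([ 532.2, -172. ]), np.float64(0.35), array([ 525.1, -161.2,   95. ]))
rim (9, array([ 532.2, -171.9]), np.float64(0.39), array([ 525.1, -161.2,   95. ]))False
False
False
```

View pics/c4.png

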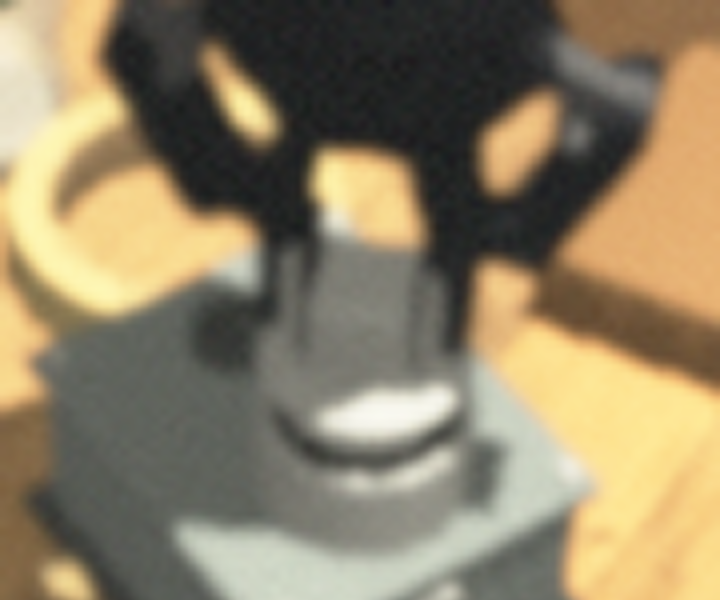

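The picture shows the plug upright over the neck, with the disc at (370,410) still well above the rim, so it hasn't dropped yet. I'll fix the check helper's exit code and keep turning back.

```bash
sed -i 's/sys.exit(\(.*\))$/sys.exit(int(\1))/' chk.py
python3 -m jog '[[[0,0,0],[0,0,0.033],1],[[0,0,0],[0,0,0.033],1]]' >/dev/null; python3 chk.py -0.8 &&
python3 -m jog '[[[0,0,0],[0,0,0.033],1],[[0,0,0],[0,0,0.033],1]]' >/dev/null&& python3 chk.py -0.8 &&
python3 -m jog '[[[0,0,0],[0,0,0.033],1],[[0,0,0],[0,0,0.033],1]]' >/dev/null&& python3 chk.py -0.8 &&
python3 -m jog '[[[0,0,0],[0,0,0.033],1],[[0,0,0],[0,0,0.033],1]]' >/dev/null&& python3 chk.py -0.8
```

```text
8.2 p [ 535.8 -175.5  121.2] F [ 2.  -0.4  3.4] T [-0.03 -0.49  0.1 ] yaw -65.4 w 27.0
8.4 p [ 535.6 -175.5  120.6] F [ 2.1 -0.4 -0.1] T [-0.23 -0.79  0.08] yaw -61.5 w 26.9
8.6 p [ 535.3 -175.4  120.2] F [ 2.9 -0.5 -2.8] T [-0.08 -0.98  0.  ] yaw -57.6 w 27.1
```

```bash

python3 -m jog '[[[0.005,0,-0.01],[0,0,0],1],[[0.005,0,-0.01],[0,0,0],1]]' >/dev/null; python3 chk.py -0.8
python3 -m jog '[[[0,0,-0.01],[0,0,0],1],[[0,0,-0.01],[0,0,0],1]]' >/dev/null; python3 chk.py -0.8
```

```text
8.8 p [ 535.5 -175.5  119.4] F [ 2.5 -0.9 -2.7] T [-0.17 -0.63 -0.01] yaw -57.5 w 27.1
9.0 p [ 535.6 -175.6  119.2] F [ 1.3  0.2 -0.6] T [-0.03 -0.16  0.07] yaw -57.4 w 26.7
```

```bash

python3 -m jog '[[[0.003,0,-0.01],[0,0,0],1],[[0.003,0,-0.01],[0,0,0],1]]' >/dev/null; python3 chk.py -0.8&&
python3 -m jog '[[[0,0,0],[0,0,0.033],1],[[0,0,0],[0,0,0.033],1]]' >/dev/null; python3 chk.py -0.8 &&
python3 -m jog '[[[0,0,0],[0,0,0.033],1],[[0,0,0],[0,0,0.033],1]]' >/dev/null&& python3 chk.py -0.8 &&
python3 -m jog '[[[0,0,0],[0,0,0.033],1],[[0,0,0],[0,0,0.033],1]]' >/dev/null&& python3 chk.py -0.8 &&
python3 -m jog '[[[0,0,0],[0,0,0.033],1],[[0,0,0],[0,0,0.033],1]]' >/dev/null&& python3 chk.py -0.8
```

```text
9.2 p [ 535.7 -175.7  118.9] F [-2.2  0.6  4.1] T [0.23 0.7  0.02] yaw -57.4 w 26.8
9.4 p [ 536.5 -175.9  119. ] F [-1.3 -0.3  4.2] T [-0.12  0.3   0.04] yaw -53.4 w 27.1
9.6 p [ 537. -176.  119.] F [-0.3 -1.   4.1] T [-0.34 -0.08  0.02] yaw -49.5 w 26.7
9.8 p [ 537.1 -176.   118.9] F [-0.1 -1.9  4.5] T [-0.58 -0.11 -0.03] yaw -45.6 w 26.8
10.0 p [ 536.9 -176.   118.9] F [-0.6 -2.8  3.9] T [-0.67  0.    0.02] yaw -41.7 w 26.7
```

```bash

python3 -m jog '[[[0,-0.004,0],[0,0,0.033],1],[[0,-0.004,0],[0,0,0.033],1]]' >/dev/null; python3 chk.py -0.8 &&
python3 -m jog '[[[0,0,0],[0,0,0.033],1],[[0,0,0],[0,0,0.033],1]]' >/dev/null&& python3 chk.py -0.8 &&
python3 -m jog '[[[0,0,0],[0,0,0.033],1],[[0,0,0],[0,0,0.033],1]]' >/dev/null&& python3 chk.py -0.8 &&
python3 -m jog '[[[0,0,0],[0,0,0.033],1],[[0,0,0],[0,0,0.033],1]]' >/dev/null&& python3 chk.py -0.8 &&
python3 -m jog '[[[0,0,0],[0,0,0.033],1],[[0,0,0],[0,0,0.033],1]]' >/dev/null&& python3 chk.py -0.8 &&
python3 -m jog '[[[0,0,0],[0,0,0.033],1],[[0,0,0],[0,0,0.033],1]]' >/dev/null&& python3 chk.py -0.8
```

```text
10.2 p [ 536.9 -176.2  118.9] F [-0.8 -1.3  5.6] T [-0.44  0.08 -0.01] yaw -37.7 w 26.9
10.4 p [ 536.8 -176.2  118.9] F [-0.6 -2.   5.6] T [-0.51  0.05  0.09] yaw -33.8 w 26.9
10.6 p [ 536.8 -176.2  118.9] F [-0.4 -1.7  5.1] T [-0.5   0.09  0.05] yaw -29.8 w 26.9
10.8 p [ 536.8 -176.2  118.9] F [-0.1 -1.4  5.4] T [-0.54  0.1   0.01] yaw -25.8 w 26.7
11.0 p [ 536.7 -176.3  118.9] F [-0.2 -1.4  6. ] T [-0.6   0.06  0.04] yaw -21.9 w 27.1
11.2 p [ 536.6 -176.4  118.9] F [-0.2 -1.9  5.6] T [-0.66  0.16  0.03] yaw -17.9 w 26.9
```

```bash

python3 -m jog '[[[0,-0.003,0.003],[0,0,0.033],1],[[0,-0.003,0.003],[0,0,0.033],1]]' >/dev/null; python3 chk.py -0.8 &&
python3 -m jog '[[[0,0,0],[0,0,0.033],1],[[0,0,0],[0,0,0.033],1]]' >/dev/null&& python3 chk.py -0.8 &&
python3 -m jog '[[[0,0,0],[0,0,0.033],1],[[0,0,0],[0,0,0.033],1]]' >/dev/null&& python3 chk.py -0.8 &&
python3 -m jog '[[[0,0,0],[0,0,0.033],1],[[0,0,0],[0,0,0.033],1]]' >/dev/null&& python3 chk.py -0.8 &&
python3 -m jog '[[[0,0,0],[0,0,0.033],1],[[0,0,0],[0,0,0.033],1]]' >/dev/null&& python3 chk.py -0.8 &&
python3 -m jog '[[[0,0,0],[0,0,0.033],1],[[0,0,0],[0,0,0.033],1]]' >/dev/null&& python3 chk.py -0.8
```

```text
11.4 p [ 536.5 -176.4  118.9] F [-0.9 -1.6  5.7] T [-0.51  0.17  0.11] yaw -14.0 w 26.8
11.6 p [ 536.5 -176.4  118.9] F [-1.4 -0.8  4.9] T [-0.56  0.18  0.1 ] yaw -10.0 w 26.8
11.8 p [ 536.6 -176.4  118.9] F [-0.4 -2.1  6. ] T [-0.58  0.16  0.07] yaw -6.1 w 26.8
12.0 p [ 536.5 -176.5  118.9] F [-0.7 -2.4  5.2] T [-0.68  0.2   0.1 ] yaw -2.1 w 26.7
12.2 p [ 536.5 -176.6  118.9] F [-1.  -2.6  5.8] T [-0.81  0.22  0.02] yaw 1.8 w 27.3
12.4 p [ 536.4 -176.6  118.9] F [-0.9 -1.6  6.3] T [-0.65  0.23  0.02] yaw 5.8 w 27.2
```

```bash

python3 -m jog '[[[0,-0.003,0.003],[0,0,0.033],1],[[0,-0.003,0.003],[0,0,0.033],1]]' >/dev/null; python3 chk.py -0.8 &&
python3 -m jog '[[[0,0,0],[0,0,0.033],1],[[0,0,0],[0,0,0.033],1]]' >/dev/null&& python3 chk.py -0.8 &&
python3 -m jog '[[[0,0,0],[0,0,0.033],1],[[0,0,0],[0,0,0.033],1]]' >/dev/null&& python3 chk.py -0.8 &&
python3 -m jog '[[[0,0,0],[0,0,0.033],1],[[0,0,0],[0,0,0.033],1]]' >/dev/null&& python3 chk.py -0.8 &&
python3 -m jog '[[[0,0,0],[0,0,0.033],1],[[0,0,0],[0,0,0.033],1]]' >/dev/null&& python3 chk.py -0.8 &&
python3 -m jog '[[[0,0,0],[0,0,0.033],1],[[0,0,0],[0,0,0.033],1]]' >/dev/null&& python3 chk.py -0.8
```

```text
12.6 p [ 536.3 -176.7  118.9] F [-0.5 -2.7  4.9] T [-0.71  0.22  0.  ] yaw 9.7 w 26.7
12.8 p [ 536.3 -176.7  118.9] F [-0.4 -2.2  4.9] T [-0.72  0.25  0.02] yaw 13.7 w 26.5
13.0 p [ 536.4 -176.8  118.9] F [-1.3 -3.3  5.1] T [-0.92  0.22  0.04] yaw 17.7 w 26.7
13.2 p [ 536.3 -176.8  118.8] F [ 0.  -3.4  4.4] T [-1.08  0.24  0.03] yaw 21.6 w 27.0
13.4 p [ 535.9 -176.5  118.4] F [-1.  -2.9  3. ] T [-1.03  0.39  0.07] yaw 25.6 w 26.6
13.6 p [ 535.4 -176.4  117.8] F [-0.6 -3.8 -0.2] T [-1.18  0.35 -0.  ] yaw 29.5 w 27.1
```

```bash

python3 -m jog '[[[0,-0.005,-0.01],[0,0,0],1],[[0,-0.008,-0.02],[0,0,0],1],[[0,-0.008,-0.02],[0,0,0],1]]' >/dev/null; python3 chk.py -0.8
python3 -m jog '[[[0,0,-0.01],[0,0,0],1],[[0,0,-0.01],[0,0,0],1]]' >/dev/null; python3 chk.py -0.8
```

```text
13.9 p [ 535.4 -177.1  116.6] F [-3.1 -1.2  2.7] T [-0.42  1.18  0.2 ] yaw 29.6 w 26.9
14.1 p [ 535.5 -177.2  116.3] F [-3.9 -1.3  6.5] T [-0.23  1.56  0.17] yaw 29.7 w 26.9
```

```bash

python3 -m jog '[[[-0.01,0,0.005],[0,0,0],1],[[-0.01,0,0.005],[0,0,0],1]]' >/dev/null; python3 chk.py -0.8
python3 -m jog '[[[0,0,0],[0,0,0.017],1],[[0,0,0],[0,0,0.017],1]]' >/dev/null; python3 chk.py -0.8 &&
python3 -m jog '[[[0,0,0],[0,0,0.017],1],[[0,0,0],[0,0,0.017],1]]' >/dev/null; python3 chk.py -0.8
```

```text
14.3 p [ 535.3 -177.2  116.3] F [-2.9 -1.   4.1] T [-0.29  0.91  0.24] yaw 29.7 w 27.0
14.5 p [ 535.4 -177.2  115.8] F [-1.5 -1.6  0.3] T [-0.44  0.58  0.11] yaw 31.7 w 27.0
14.7 p [ 535.3 -177.1  115.5] F [-0.4 -0.8 -2.3] T [-0.34  0.35  0.05] yaw 33.7 w 26.5
```

```bash

python3 -m jog '[[[0,0,-0.01],[0,0,0],1],[[0,0,-0.015],[0,0,0],1],[[0,0,-0.015],[0,0,0],1]]' >/dev/null; python3 chk.py -9
python3 -m jog '[[[0,0,-0.01],[0,0,0],1],[[0,0,-0.015],[0,0,0],1],[[0,0,-0.015],[0,0,0],1]]' >/dev/null; python3 chk.py -9
```

```text
15.0 p [ 535.4 -177.2  114.4] F [-1.2 -0.7 -3.4] T [-0.12  0.3  -0.02] yaw 33.8 w 26.7
15.3 p [ 535.5 -177.3  113.2] F [-1.6 -0.2 -2.8] T [-0.08  0.25 -0.  ] yaw 33.8 w 26.8
```

Falling free into the opening, so I'll keep lowering it.

```bash

python3 -m jog '[[[0,0,-0.01],[0,0,0],1],[[0,0,-0.02],[0,0,0],1],[[0,0,-0.02],[0,0,0],1]]' >/dev/null; python3 chk.py -9
python3 -m jog '[[[0,0,-0.01],[0,0,0],1],[[0,0,-0.01],[0,0,0],1]]' >/dev/null; python3 chk.py 9 || [ $(python3 -c "
from bench import *;print(int(read_state()['contact_force'][2]<1))") = 1 ] && python3 -m jog '[[[0,0,-0.01],[0,0,0],1],[[0,0,-0.01],[0,0,0],1]]' >/dev/null; python3 chk.py -9
```

```text
15.6 p [ 535.5 -177.4  111.2] F [ 0.5  0.3 -3. ] T [-0.07  0.27 -0.06] yaw 33.8 w 26.7
15.8 p [ 535.6 -177.4  110.3] F [-0.9  0.2 -3.1] T [-0.13  0.33 -0.03] yaw 33.8 w 26.6
16.0 p [ 535.7 -177.4  109.8] F [-0.7  0.7 -0.1] T [-0.    0.55 -0.02] yaw 33.8 w 26.8
```

```bash
cat >c2.py <<'E'
import sys;sys.argv.append("-99")
from h import *
s=read_state();f=s["contact_force"];w=s["wrist_torque"];q=s["ee_rot"]
print(round(s["clock"],2),"p",np.round(s["position"],1),"F",np.round(f,1),"T",np.round(w,2),"yaw",round(np.degrees(2*np.arctan2(q[1],q[0])),1),"w",round(s["gripper_width"],1))
sys.exit(int(abs(w[2])>0.4 or abs(f[2]+2)>9 or np.hypot(f[0],f[1])>7))
E
python3 -m jog '[[[0,0,0],[0,0,-0.033],1],[[0,0,0],[0,0,-0.033],1]]' >/dev/null; python3 c2.py &&
python3 -m jog '[[[0,0,0],[0,0,-0.033],1],[[0,0,0],[0,0,-0.033],1]]' >/dev/null&& python3 c2.py &&
python3 -m jog '[[[0,0,0],[0,0,-0.033],1],[[0,0,0],[0,0,-0.033],1]]' >/dev/null&& python3 c2.py &&
python3 -m jog '[[[0,0,-0.003],[0,0,-0.033],1],[[0,0,-0.003],[0,0,-0.033],1]]' >/dev/null&& python3 c2.py
```

```text
16.2 p [ 536.1 -177.5  109.8] F [-0.3 -0.8 -0.7] T [-0.06  0.22  0.03] yaw 29.9 w 26.7
16.4 p [ 536.  -177.5  109.8] F [-1.1  0.  -0.7] T [-0.03  0.18  0.06] yaw 26.0 w 27.0
16.6 p [ 536.1 -177.4  109.7] F [ 0.5 -0.1 -0.7] T [0.01 0.23 0.02] yaw 22.0 w 26.4
16.8 p [ 536.2 -177.4  109.5] F [-0.6 -0.3  0.4] T [ 0.09  0.12 -0.06] yaw 18.1 w 26.6
```

```bash

python3 -m jog '[[[0,0,-0.003],[0,0,-0.033],1],[[0,0,-0.003],[0,0,-0.033],1]]' >/dev/null; python3 c2.py &&
python3 -m jog '[[[0,0,-0.003],[0,0,-0.033],1],[[0,0,-0.003],[0,0,-0.033],1]]' >/dev/null&& python3 c2.py &&
python3 -m jog '[[[0,0,-0.003],[0,0,-0.033],1],[[0,0,-0.003],[0,0,-0.033],1]]' >/dev/null&& python3 c2.py &&
python3 -m jog '[[[0,0,-0.003],[0,0,-0.033],1],[[0,0,-0.003],[0,0,-0.033],1]]' >/dev/null&& python3 c2.py
```

```text
17.0 p [ 536.2 -177.4  109.3] F [-0.2  0.   1.1] T [ 0.12  0.23 -0.06] yaw 14.2 w 26.8
17.2 p [ 536.1 -177.4  109. ] F [0.2 0.4 2.8] T [ 0.25  0.27 -0.04] yaw 10.2 w 26.6
17.4 p [ 536.  -177.4  108.7] F [-0.6  0.6  2.6] T [0.26 0.25 0.  ] yaw 6.3 w 27.1
17.6 p [ 535.9 -177.4  108.4] F [-2.3  1.3  4.3] T [ 0.43  0.34 -0.06] yaw 2.3 w 27.0
```

```bash

python3 -m jog '[[[0,0,-0.002],[0,0,-0.033],1],[[0,0,-0.002],[0,0,-0.033],1]]' >/dev/null; python3 c2.py &&
python3 -m jog '[[[0,0,-0.002],[0,0,-0.033],1],[[0,0,-0.002],[0,0,-0.033],1]]' >/dev/null&& python3 c2.py &&
python3 -m jog '[[[0,0,-0.003],[0,0,-0.033],1],[[0,0,-0.003],[0,0,-0.033],1]]' >/dev/null&& python3 c2.py &&
python3 -m jog '[[[0,0,-0.003],[0,0,-0.033],1],[[0,0,-0.003],[0,0,-0.033],1]]' >/dev/null&& python3 c2.py&&
python3 -m jog '[[[0,0,-0.003],[0,0,-0.033],1],[[0,0,-0.003],[0,0,-0.033],1]]' >/dev/null&& python3 c2.py
```

```text
17.8 p [ 535.9 -177.4  108.1] F [-0.9  1.2  4.2] T [ 0.54  0.3  -0.06] yaw -1.7 w 26.8
18.0 p [ 535.8 -177.4  107.9] F [-1.8  1.7  4.8] T [ 0.56  0.36 -0.04] yaw -5.6 w 26.9
18.2 p [ 535.8 -177.3  107.6] F [-0.4  1.8  5.7] T [ 0.63  0.38 -0.08] yaw -9.6 w 26.8
18.4 p [ 535.9 -177.3  107.3] F [-1.2  1.7  4.5] T [ 0.65  0.29 -0.09] yaw -13.5 w 26.7
18.6 p [ 536.  -177.3  107.1] F [-0.4  1.7  6.1] T [ 0.69  0.37 -0.09] yaw -17.5 w 26.7
```

```bash

python3 -m jog '[[[0,0.004,-0.002],[0,0,-0.033],1],[[0,0.004,-0.002],[0,0,-0.033],1]]' >/dev/null; python3 c2.py &&
python3 -m jog '[[[0,0,-0.002],[0,0,-0.033],1],[[0,0,-0.002],[0,0,-0.033],1]]' >/dev/null&& python3 c2.py &&
python3 -m jog '[[[0,0,-0.002],[0,0,-0.033],1],[[0,0,-0.002],[0,0,-0.033],1]]' >/dev/null&& python3 c2.py &&
python3 -m jog '[[[0,0,-0.002],[0,0,-0.033],1],[[0,0,-0.002],[0,0,-0.033],1]]' >/dev/null&& python3 c2.py
```

```text
18.8 p [ 536.1 -177.   107. ] F [-1.5  1.1  5.3] T [ 0.53  0.36 -0.03] yaw -21.4 w 26.5
19.0 p [ 536.2 -177.   106.9] F [-0.9  1.7  6. ] T [ 0.6   0.38 -0.02] yaw -25.4 w 27.0
19.2 p [ 536.2 -177.   106.9] F [-1.5  1.7  7.2] T [ 0.71  0.41 -0.05] yaw -29.4 w 26.8
```

```bash

python3 -m jog '[[[0,0.003,0.02],[0,0,0],1],[[0,0.003,0.02],[0,0,0],1],[[0,0.003,0.02],[0,0,0],1]]' >/dev/null; python3 c2.py
python3 -m jog '[[[0,0,0],[0,0,-0.02],1],[[0,0,0],[0,0,-0.02],1]]' >/dev/null; python3 c2.py &&
python3 -m jog '[[[0,0,0],[0,0,-0.02],1],[[0,0,0],[0,0,-0.02],1]]' >/dev/null; python3 c2.py &&
python3 -m jog '[[[0,0,0],[0,0,-0.02],1],[[0,0,0],[0,0,-0.02],1]]' >/dev/null; python3 c2.py
```

```text
19.5 p [ 536.1 -176.9  107.6] F [ 3.  -1.2 -1.9] T [-0.26 -0.82  0.03] yaw -29.5 w 26.5
19.7 p [ 535.9 -176.6  107.4] F [ 2.5 -1.4 -3. ] T [-0.02 -0.84 -0.05] yaw -31.9 w 26.6
19.9 p [ 535.7 -176.5  107.3] F [ 3.6  0.6 -3.6] T [ 0.17 -0.97 -0.04] yaw -34.3 w 26.9
20.1 p [ 535.6 -176.4  107.2] F [ 3.  -0.1 -6.5] T [ 0.21 -1.11 -0.11] yaw -36.7 w 27.1
```

```bash

python3 -m jog '[[[0.006,0,-0.008],[0,0,-0.02],1],[[0.006,0,-0.008],[0,0,-0.02],1]]' >/dev/null; python3 c2.py &&
python3 -m jog '[[[0,0,0],[0,0,-0.02],1],[[0,0,0],[0,0,-0.02],1]]' >/dev/null; python3 c2.py &&
python3 -m jog '[[[0,0,0],[0,0,-0.02],1],[[0,0,0],[0,0,-0.02],1]]' >/dev/null && python3 c2.py
```

```text
20.3 p [ 535.7 -176.5  107. ] F [ 0.8  0.9 -3. ] T [ 0.42 -0.54  0.03] yaw -39.1 w 27.0
20.5 p [ 535.8 -176.4  106.9] F [ 0.3  1.1 -3.9] T [ 0.5  -0.6  -0.01] yaw -41.5 w 27.0
20.7 p [ 535.8 -176.4  106.9] F [ 0.1  1.8 -5. ] T [ 0.79 -0.68  0.11] yaw -43.9 w 26.7
```

```bash

python3 -m jog '[[[0,0.004,0],[0,0,-0.015],1],[[0,0.004,0],[0,0,-0.015],1],[[0,0.004,0],[0,0,-0.015],1]]' >/dev/null; python3 c2.py &&
python3 -m jog '[[[0,0,0],[0,0,-0.015],1],[[0,0,0],[0,0,-0.015],1],[[0,0,0],[0,0,-0.015],1]]' >/dev/null; python3 c2.py
python3 m.py|head -4
python3 - <<'E'
from h import *
c=get_image("scene")
cv2.imwrite("pics/c5.png",crop(c,299,205,30,25,12))
E
```

```text
21.0 p [ 535.7 -176.2  106.8] F [ 0.9  0.7 -6.3] T [ 0.58 -0.72  0.35] yaw -45.7 w 26.8
21.3 p [ 535.7 -176.2  106.8] F [ 0.5  0.9 -7.6] T [ 0.69 -0.73  0.52] yaw -47.5 w 26.8
[ 535.8 -176.2  106.8]
disc (12, array([ 532.9, -172.5]), np.float64(0.39), array([ 524.9, -165.3,  101.3])) 103.53041235541562
disc (9, array([ 532.9, -172.6]), np.float64(0.33), array([ 524.9, -165.3,  101.3])) 103.53041235541562
disc (7, array([ 533. , -172.5]), np.float64(0.24), array([ 524.9, -165.3,  101.3])) 103.53041235541562
```

View pics/c5.png

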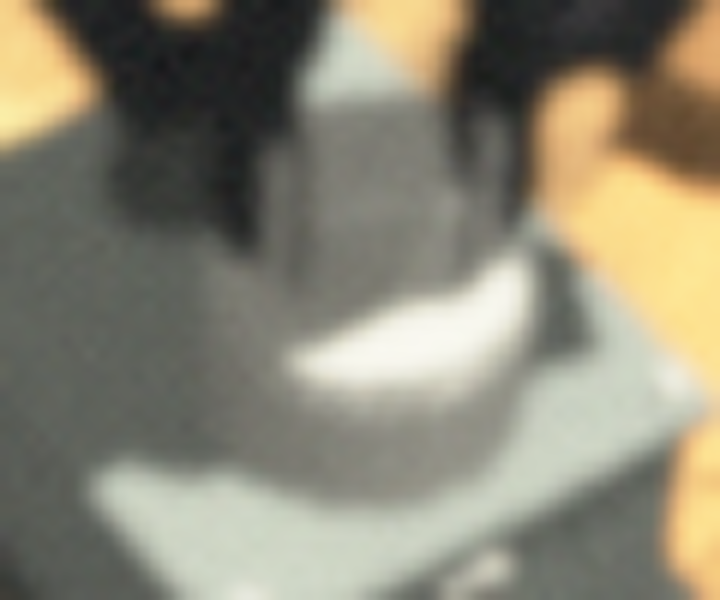

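The plug is home: the crop shows no gap under the shoulder, z has stopped at 106.8, and the torque is rising (0.5 N m, under the 1 N m limit). I'll ease off the lift, release and withdraw.

```bash

python3 -m jog '[[[0,0,-0.012],[0,0,0],1],[[0,0,-0.012],[0,0,0],1]]' >/dev/null; python3 c2.py
python3 -m jog '[[[0,0,0],[0,0,0],0.3],[[0,0,0],[0,0,0],-0.2],[[0,0,0],[0,0,0],-0.3],[[0,0,0],[0,0,0],-0.3],[[0,0,0],[0,0,0],-0.3]]' >/dev/null; python3 c2.py
python3 -m jog '[[[0,0,0.1],[0,0,0],-0.3],[[0,0,0.4],[0,0,0],-0.3],[[0,0,0.8],[0,0,0],-0.3],[[0,0,1],[0,0,0],-0.3]]' >/dev/null
python3 -m jog '[[[-0.4,0.4,0],[0,0,0],-0.3],[[-0.8,0.8,0],[0,0,0],-0.3],[[-1,1,0],[0,0,0],-0.3],[[-1,1,0],[0,0,0],-0.3]]' >/dev/null
python3 -m jog '[[[0,0.4,0],[0,0,0],-0.3],[[0,0.8,0],[0,0,0],-0.3],[[0,1,0],[0,0,0],-0.3],[[0,1,0],[0,0,0],-0.3],[[0,1,0],[0,0,0],-0.3]]' >/dev/null; python3 c2.py
python3 - <<'E'
from h import *
for n,(u,v) in(("top",(298,221)),("scene",(299,205))):
    d=get_image(n);P=pts(d);cv2.imwrite(f"pics/f_{n}.png",d["frame"][:,:,::-1])
    r=np.hypot(P[...,0]-535.5,P[...,1]+176)
    for lo,hi in((95,110),(118,140)):
        m=(r<29)&(P[...,2]>lo)&(P[...,2]<hi);Q=P[m]
        print(n,len(Q),np.median(Q,0).round(1) if len(Q) else "")
a=cv2.imread("pics/f_top.png")[130:290,130:430];b=cv2.imread("pics/f_scene.png")[130:330,140:440]
cv2.imwrite("pics/f.png",cv2.resize(np.vstack([a,b]),None,fx=1.6,fy=1.6))
E
```

```text
21.6 p [ 535.8 -176.2  106.7] F [-3.   2.   0.4] T [1.31 0.28 0.57] yaw -47.5 w 27.0
22.1 p [ 536.3 -176.5  106.1] F [-0.6  0.3 -0. ] T [-0.    0.03 -0.02] yaw -47.6 w 55.3
23.4 p [436.5  23.8 206.5] F [-0.4 -0.7  0.2] T [-0.01 -0.05  0.01] yaw -47.5 w 55.7
top 498 [ 532.3 -175.1  101.8]
top 260 [ 536.8 -177.1  129.7]
scene 0 
scene 0
```

View pics/f.png

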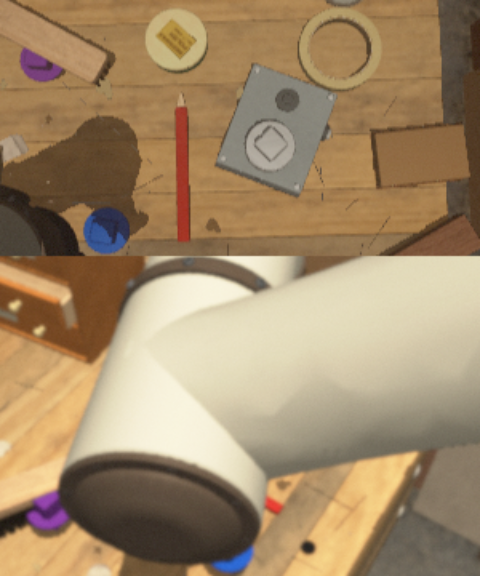

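The top view shows the plug seated at (270,145) with every bystander in place. The shoulder top reads 101.8 mm and the head top 129.7 mm; allowing for this camera's +0.7 mm bias, that matches the 101 and 129 mm expected fully home.

```bash
python3 -c "
from bench import job_done;print(job_done())"
```

```text
the job is handed in; nothing more can be done
None
```

The steel plug is screwed fully home in the filler neck and released, the job is handed in at about 23.5 s, and the pencil, tin, sanding block and tape were left where they were.

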